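Pin the tin clamp of the paint shaker

ROBOT

A 6-joint arm with a two-finger parallel gripper is mounted at the origin on the work surface. World frame = base frame: x ahead of the robot, y to its left, z up, the work surface at z = 0. Lengths are in m, angles in rad, forces in N, time in s.
With the tool pointing down it reaches from about 0.325 to 0.9 m from the base axis. Payload 6.1 kg.
Tool frame: the origin (TCP) lies on the centre line of the jaws, within the pads' length; the fingertips stand 19 mm ahead of it and the grasp point (between the pads) is the TCP (ctrl.tips_ahead is the z of the fingertips in the tool frame, in m); z points along the fingers, y is the line along which they close (so a half turn about z gives the same grasp; the last joint's range is limited). The gripper opens to 85 mm and grips with 20 to 120 N. Pads are 22 mm wide; open, the fingers measure 114 mm over their backs; the gripper's body (76 mm by 85 mm) begins 54 mm behind the grasp point. The pads swing forward as they close: fully open they stand 13 mm farther back than shut.
Start: joints at [-1.372, 0.22, 1.526, -0, 1.395, -0.126], TCP at [0.199, -0.592, 0.25] pointing down, gripper open.
Joint ranges: [-2.98, 2.98], [-0.91, 2.08], [0.09, 2.57], [-1.24, 4.39], [0.2, 2.65], [-2.68, 2.68]. Speed limits (rad/s): [2.57, 2.57, 3.01, 3.14, 3.14, 3.14].

INTERFACE

Orientations are given as a unit quaternion [x, y, z, w].
In Python, from cell import status, viewer, order, ctrl gives the robot as it stands.
- The arm moves only by the tool send_rows, never from a script. Its argument "increments" is a list of rows, each a list of 3 entries, a list of its own where there are three numbers: the gripper's target within -1 to 1 (shut at 1, half-way at 0, fully open at -1), then the shift along the tool's x, y, z in m, then the turn, a rotation vector about the tool's x, y, z in rad. In form: [[fingers, [x, y, z], [ax, ay, az]], ...]. A call has 1 to 5 rows; each row shifts and turns the commanded pose from where the row before left it, along the tool's axes as they then stand; what a row does not reach is not made up. A row lasts 1/10 s, in which the tool goes at most 50 mm and 8.59 degrees, less where a joint would pass 70% of its speed; a pose out of reach is approached as far as the arm can. A call with a gripper value outside its range is refused whole. The fingers move at their own pace and stop on an object; the grip force is fixed at half the most. Time passes only in rows, so rows that do not move let the fingers close. It gives the time, the measured TCP pose, the force, the opening and the grip force at its end, in the units of the state.
- status.get_state(): the state, without advancing time (a new reading comes with each control period).
- viewer.read_camera(name): name is "scene" or "top" or "wrist"; returns a dict with "pixels" (480x640x3 uint8, red, green, blue), "mtx" (3x3 intrinsics, pixels), "world_from_camera" (4x4, takes a point from camera to world coordinates). Camera axes: x right, y up, looking along -z (the intrinsics and any distortion apply to the point x, -y, -z); pixel columns grow to the right and rows downward; lengths in m; the calibration is good to about 2 mm. The wrist camera is an equidistant fisheye: a pixel r from the principal point sees the ray r / f radians off the axis. A picture is of the moment at which its call begins. There is no depth.
- order.job_done(): hands the job in; it is judged then, once.
The state is a dict: "time": time; "q": joint angles; "joint_velocities": joint speeds; "joint_torque": joint torques, N m; "ee_pos": TCP position; "orientation": TCP orientation; "contact_force": force on the tool from outside, world axes, zero at the start; "torque": the same for the moment, N m; "grip_width": finger opening in m; "grip_force": force on a finger pad.
Only numpy, scipy, OpenCV 4.12 (cv2) and the standard library are available. Lean on these libraries where they do the work, as an engineer would, in place of code of your own. Each camera call takes 0.05 s, during which the arm holds its last target. There are 200 camera calls.

TASK

A tin of paint already lies in the bench shaker's clamp. Swing the yellow cover down over the tin, then take the red-headed locking pin from the rack and push it down through the hole in the cover's ear and the hole in the ear below until its collar sits flat on the cover's ear and the springy cover is fully shut. Finish still holding it like that, pin and cover pressed fully down, so that I can slip the retaining clip through the pin's lower end; leave the other two pins and everything else on the bench where they are.

Things in the scene. Friction and masses are not known exactly. Their poses are not given: they have to be found in the camera images.
- shaker: Bench paint shaker, fixed: blue housing 270 (x) x 250 (y) x 87 mm high; above it the two-part clamp, split 170 mm above the bench, in which a tin (88 mm diameter, 100 mm long) lies along the shaker's x axis. Origin: centre of the housing's underside, on the bench; z up. The cover's hinge runs along x on the +y side; the ears with the pin holes stick out on the -y side.
- cover (a joint): Angle of the yellow cover (rad): 0 = shut, grows as it swings up and over to the shaker's +y side, at most 1.75. Stiff hinge: it stays where it is left (about 3 N at its ear moves it). From about 0.14 rad down a sprung pad under it presses on the tin: fully shut takes 6 to 10 N down at the ear; let go, it springs back to about 0.06 rad (ear 10 mm up).
- hinge (a point): Middle of the hinge line, fixed on the shaker, 170 mm above the bench and 66 mm to the shaker's +y side of its origin; axes as the shaker's. The shut cover's box (124 mm long in x) spans 8 to 124 mm from the hinge line and rises 68 mm above it, with a spring tower of 32 mm diameter in its middle rising to 85 mm.
- cover_hole (a point): Centre of the hole (12.5 mm across, right through) in the cover's ear, at the ear's upper face; moves with the cover, 158.5 mm from the hinge line. z stands out of the ear's outer face, y points to the hinge. The ear is 6 mm thick, 46 mm wide along x, ends 22 mm beyond the hole; the cover's box begins 34 mm from the hole on the hinge side.
- lower_hole (a point): Centre of the hole in the lower ear, at that ear's upper face, 170 mm above the bench and 92.5 mm to the shaker's -y side of its origin; axes as the shaker's. Hole 12.5 mm across, right through; ear 8 mm thick, open below (about 75 mm free above the housing). With the cover shut the cover's ear lies flat on this face and the two holes line up.
- pin_grip (a point): The red-headed locking pin, standing upright, tip down, in one of the three holes of the rack; this point is the centre of its red knob (22 mm diameter, 44 mm tall, upright cylinder), 62 mm above the tip. Below the knob a steel collar 28 mm across and 4 mm thick, then the shank, 10 mm diameter and 36 mm long, tapered over its last 6 mm. Mass about 0.09 kg.
- pin_collar (a point): Centre of the underside of the red pin's collar, where the shank begins, 36 mm above the pin's tip; z along the pin, towards its knob.
- pin_tip (a point): Lower tip of the red pin's shank; z along the pin, towards its knob.
- rack: Grey pin rack, fixed: block 215 (x) x 58 (y) x 50 mm high, origin at the centre of its underside. Three upright holes, 14.5 mm across and 42 mm deep, in a row along its x axis, 75 mm apart; the pins' collars rest on its top.
- pin_green: Another pin, green knob, standing in the rack; leave it. Origin at its tip.
- pin_black: Another pin, black knob, standing in the rack; leave it. Origin at its tip.
- tin_litre: Bystander: 1 litre paint tin with yellow band, 108 mm diameter, 125 mm tall; origin at the centre of its underside.
- tin_small: Bystander: small paint tin with green band, 74 mm diameter, 75 mm tall; origin at the centre of its underside.
- tinter_a: Bystander: white tinter bottle with red band, 54 mm diameter, 165 mm tall; origin at the centre of its underside.
- tinter_b: Bystander: white tinter bottle with blue band, 54 mm diameter, 165 mm tall; origin at the centre of its underside.
- mix_cup: Bystander: clear mixing cup with a wooden stirring stick, 90 mm diameter, 110 mm tall (stick to 220 mm); origin at the centre of its underside.

How it is judged:
By the outcome, as a careful person would: the job done as asked, in the order asked, and still so for the second after the job is handed in, while the arm keeps its last pose, push and grip.
It also fails if it takes over 61 s, if anything falls off the work surface, if the arm or the gripper's body presses on something with over 40 N, if the wrist force passes 120 N, or if a joint passes its speed limit or range.

## Working session

There is one attempt and no reset: what is moved stays moved. The work goes in short steps, Python scripts to look and compute and a tool call to move; the robot and the scene stay as the last step left them, time stands still between calls to the robot, and variables do not carry over. Pictures are saved under pics/ and viewed, at most 10 in all, crops included, and the job is handed in when it is done.

Besides the shell and the picture viewer there is one more tool, called after "Emit:" by a JSON object that holds its "name" and its "arguments", one argument or row to a line. send_rows: Moves the arm, as the interface text tells. Its arguments: {"type":"object","properties":{"increments":{"type":"array","items":{"type":"array"}}},"required":["increments"]}

```bash
mkdir -p pics; ls; python3 - <<'E'
from cell import status, viewer, order, ctrl
import cv2,numpy as np
print(status.get_state(), ctrl.tips_ahead)
for n in ["scene","top"]:
    r=viewer.read_camera(n); cv2.imwrite(f"pics/{n}0.png",r["pixels"][:,:,::-1]); np.savez(f"{n}0.npz",**r)
    print(n,r["mtx"],r["world_from_camera"],r.keys())
E
```

```text
pics
{'time': 0.0, 'q': array([-1.37209788e+00,  2.21210321e-01,  1.52758461e+00, -1.73831466e-05,
        1.39468164e+00, -1.26098583e-01]), 'joint_velocities': array([ 0.00125472, -0.00200257,  0.00042533,  0.00068713,  0.00031155,
        0.00033886]), 'joint_torque': array([ 1.10327957e-03, -4.96902645e+01, -3.89396203e+01, -7.09342498e-05,
        1.11827021e-02, -1.06211530e-06]), 'ee_pos': array([ 0.19933047, -0.59178172,  0.24922301]), 'orientation': array([ 9.86841632e-01,  1.61687062e-01, -4.27356331e-05, -9.41029068e-04]), 'contact_force': array([ 0.00286084,  0.42604911, -0.53585633]), 'torque': array([0.02378813, 0.01132149, 0.01605092]), 'grip_force': 0.0, 'grip_width': 0.08529759657656495} 0.019
scene [[481.93461413   0.         324.42888034]
 [  0.         481.93461413 236.00650856]
 [  0.           0.           1.        ]] [[ 0.75793443 -0.41154107  0.50613176  1.15647558]
 [ 0.65204437  0.50094193 -0.56911802 -0.73018891]
 [-0.01932718  0.76137451  0.64802417  0.90204056]
 [ 0.          0.          0.          1.        ]] dict_keys(['pixels', 'mtx', 'world_from_camera'])
top [[584.20128698   0.         308.33523175]
 [  0.         584.20128698 230.87393244]
 [  0.           0.           1.        ]] [[-0.00409646  0.99194376 -0.12661276  0.34003863]
 [-0.99991057 -0.00245123  0.01314728 -0.01560815]
 [ 0.012731    0.12665529  0.99186509  1.57381046]
 [ 0.          0.          0.          1.        ]] dict_keys(['pixels', 'mtx', 'world_from_camera'])
```

View pics/top0.png

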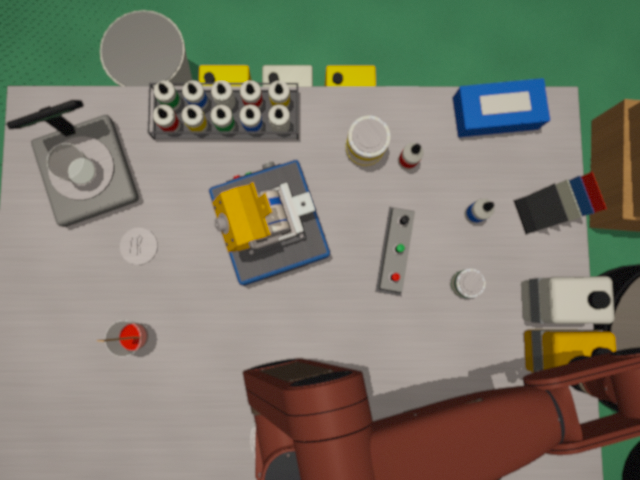

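View pics/scene0.png

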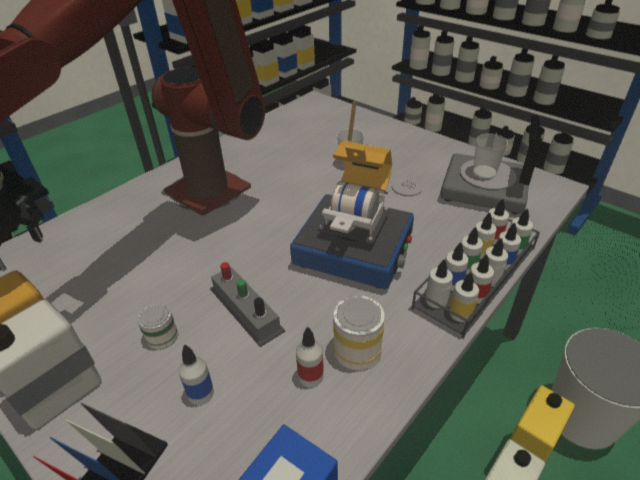

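The top view shows the shaker's housing around (268,222), with its lower ear at (307,205), the open cover at (240,217), and the red knob at (395,277). In the scene view the red knob is at (226,270) and the open cover at (365,165). Next I'll zoom in on the shaker.

```bash
cat > h.py <<'E'
import numpy as np,cv2
def ray(r,uv):
    K=r["mtx"];T=r["world_from_camera"]
    d=np.array([(uv[0]-K[0,2])/K[0,0],-(uv[1]-K[1,2])/K[1,1],-1.])
    d=T[:3,:3]@d; return T[:3,3],d/np.linalg.norm(d)
def onz(r,uv,z):
    o,d=ray(r,uv); return o+d*(z-o[2])/d[2]
def tri(*ru):
    A=np.zeros((3,3));b=np.zeros(3);L=[ray(*x) for x in ru]
    for o,d in L:
        P=np.eye(3)-np.outer(d,d);A+=P;b+=P@o
    p=np.linalg.solve(A,b)
    return p,[round(1e3*np.linalg.norm((np.eye(3)-np.outer(d,d))@(p-o)),1) for o,d in L]
def mask(r,hs,box,smin=110,vmin=60):
    m=cv2.cvtColor(r["pixels"],cv2.COLOR_RGB2HSV);k=np.zeros(m.shape[:2],np.uint8)
    for a,b in hs: k|=cv2.inRange(m,(a,smin,vmin),(b,255,255))
    x0,x1,y0,y1=box;q=np.zeros_like(k);q[y0:y1,x0:x1]=k[y0:y1,x0:x1];return q
def cen(k):
    M=cv2.moments(k,True);return np.array([M["m10"]/M["m00"],M["m01"]/M["m00"]])
E
python3 - <<'E'
from h import *
t=dict(np.load("top0.npz"));s=dict(np.load("scene0.npz"))
red=[(0,10),(170,180)]
a=mask(t,red,(380,410,262,292));b=mask(s,red,(215,240,255,285))
print("red",cen(a),cen(b),tri((t,cen(a)),(s,cen(b))),a.sum()/255,b.sum()/255)
g=[(45,85)]
a=mask(t,g,(385,412,235,262));b=mask(s,g,(230,255,272,300))
print("grn",cen(a),cen(b),tri((t,cen(a)),(s,cen(b))))
k=mask(t,[(95,125)],(200,340,150,290),90,40)
c=max(cv2.findContours(k,0,1)[0],key=cv2.contourArea)
for T in (t,):
  box=cv2.boxPoints(cv2.minAreaRect(cv2.convexHull(np.vstack([x for x in cv2.findContours(k,0,1)[0] if cv2.contourArea(x)>8]))))
  print(box,[onz(t,p,0.08)[:2].round(4) for p in box])
A=cv2.resize(t["pixels"][150:290,200:340],(560,560),interpolation=cv2.INTER_CUBIC)
cv2.imwrite("pics/z1.png",A[:,:,::-1])
B=cv2.resize(s["pixels"][130:290,285:425],(525,600),interpolation=cv2.INTER_CUBIC)
cv2.imwrite("pics/z2.png",B[:,:,::-1])
E
```

```text
red [395.33333333 276.68333333] [225.33913043 270.06956522] (array([ 0.41141881, -0.258388  ,  0.07961923]), [np.float64(1.1), np.float64(1.1)]) 60.0 115.0
grn [399.65957447 247.89361702] [240.69047619 282.66666667] (array([ 0.4836568 , -0.26966078,  0.0922404 ]), [np.float64(1.9), np.float64(1.9)])
[[207.20004 187.60002]
 [297.80002 157.40001]
 [330.6     255.8    ]
 [240.00003 286.     ]] [array([0.6447, 0.2268]), array([ 0.7248, -0.0086]), array([ 0.4661, -0.0923]), array([0.3898, 0.139 ])]
```

View pics/z1.png

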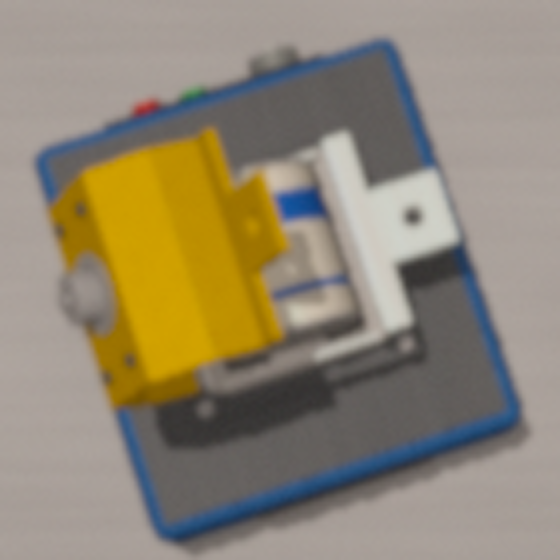

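View pics/z2.png

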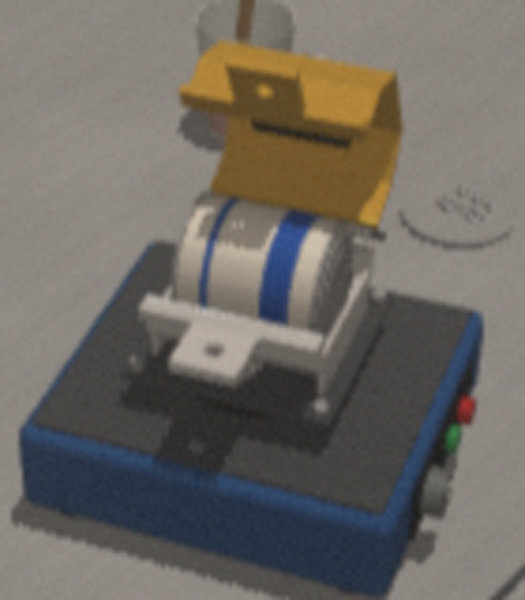

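The lower ear's hole is at about (303,203.4) in the top view and (341.7,222.7) in the scene view. The cover ear's hole is at about (263.4,206.6) and (355,153.6). The ear hangs over the tin, on the side facing the opening.

```bash
python3 - <<'E'
from h import *
t=dict(np.load("top0.npz"));s=dict(np.load("scene0.npz"))
def dark(r,u,w=4):
    x,y=[int(round(v)) for v in u];g=r["pixels"][y-w:y+w+1,x-w:x+w+1].astype(float).sum(2)
    d=np.clip(np.percentile(g,55)-g-60,0,None);Y,X=np.mgrid[y-w:y+w+1,x-w:x+w+1];return np.array([(d*X).sum(),(d*Y).sum()])/d.sum()
a=dark(t,(303,203.4),3);b=dark(s,(341.7,222.7),3)
print(a,b,tri((t,a),(s,b)),onz(t,a,.17),onz(s,b,.17))
C,e=tri((t,(263.4,206.6)),(s,(355,153.6)));print("cov",C,e)
# blue rim in top: shaker axes from top edge z=.087
k=mask(t,[(95,125)],(200,340,150,290),90,40)
c=cv2.convexHull(np.vstack([x for x in cv2.findContours(k,0,1)[0] if cv2.contourArea(x)>8]))
W=np.array([onz(t,p[0],.085)[:2] for p in c],np.float32)
(cx,cy),(w,h),ang=cv2.minAreaRect(W*1000);print("rect",cx,cy,w,h,ang)
L=(onz(t,a,.17)+onz(s,b,.17))/2
for yaw in (ang,ang-90,ang+90,ang+180):
    q=np.radians(yaw);ey=np.array([-np.sin(q),np.cos(q)])
    print(yaw,"org from hole",L[:2]+.0925*ey)
# rack dir
p1=tri((t,(395.33,276.68)),(s,(225.34,270.07)))[0]
for u in [(395.33,276.68),(399.66,247.89),(404.5,220)]: print(onz(t,u,.085+0.0))
E
```

```text
[302.7256194  203.65168687] [341.65316901 223.0431338 ] (array([ 0.58531008, -0.02182789,  0.16878059]), [np.float64(1.4), np.float64(1.4)]) [ 0.58614549 -0.02081883  0.17      ] [ 0.58537924 -0.02417774  0.17      ]
cov [0.55432284 0.06504069 0.30989828] [np.float64(1.2), np.float64(1.2)]
rect 555.5349731445312 66.20512390136719 269.7710876464844 243.92596435546875 18.57792091369629
18.57792091369629 org from hole [0.55629242 0.06518166]
-71.42207908630371 org from hole [0.67344231 0.00697167]
108.57792091369629 org from hole [ 0.49808243 -0.05196823]
198.5779209136963 org from hole [ 0.61523232 -0.11017822]
[ 0.41184576 -0.25660227  0.085     ]
[ 0.48550855 -0.26942542  0.085     ]
[ 0.55776633 -0.28367392  0.085     ]
```

Emit:
{"name": "send_rows", "arguments": {
  "increments": [
    [1, [0, 0, -0.013], [0, 0, -0.1428]],
    [1, [0, 0, -0.013], [0, 0, -0.1428]],
    [1, [0, 0, -0.013], [0, 0, -0.1428]],
    [1, [0, 0, -0.013], [0, 0, -0.1428]],
    [1, [0, 0, -0.013], [0, 0, -0.1428]]
  ]
}}

```text
time: 0.6
ee_pos: [0.1994, -0.592, 0.3151]
orientation: [0.867, 0.499, 0.0, -0.001]
contact_force: [-0.1, -0.0, -1.2]
grip_width: 0.0126
grip_force: 0.0
```

Emit:
{"name": "send_rows", "arguments": {
  "increments": [
    [1, [0, 0, -0.013], [0, 0, -0.1428]],
    [1, [0, 0, -0.013], [0, 0, -0.1428]],
    [1, [0, 0, -0.013], [0, 0, -0.1428]],
    [1, [0, 0, -0.013], [0, 0, -0.1428]],
    [1, [0, 0, -0.013], [0, 0, -0.1428]]
  ]
}}

```text
time: 1.1
ee_pos: [0.1994, -0.5921, 0.3801]
orientation: [0.638, 0.77, 0.0, -0.0]
contact_force: [0.1, 0.8, -0.0]
grip_width: -0.0001
grip_force: 0.0
```

Emit:
{"name": "send_rows", "arguments": {
  "increments": [
    [1, [0, 0, -0.013], [0, 0, -0.1428]],
    [1, [0.033, 0.034, 0], [0, 0, 0]],
    [1, [0.033, 0.034, 0], [0, 0, 0]],
    [1, [0.033, 0.034, 0], [0, 0, 0]],
    [1, [0.033, 0.034, 0], [0, 0, 0]]
  ]
}}

```text
time: 1.6
ee_pos: [0.2866, -0.422, 0.3926]
orientation: [0.584, 0.812, 0.0, -0.0]
contact_force: [0.5, 0.9, 0.4]
grip_width: -0.0003
grip_force: 0.0
```

Emit:
{"name": "send_rows", "arguments": {
  "increments": [
    [1, [0.033, 0.034, 0], [0, 0, 0]],
    [1, [0.033, 0.034, 0], [0, 0, 0]],
    [1, [0.033, 0.034, 0], [0, 0, 0]],
    [1, [0.033, 0.034, 0], [0, 0, 0]],
    [1, [0.033, 0.034, 0], [0, 0, 0]]
  ]
}}

```text
time: 2.1
ee_pos: [0.395, -0.2113, 0.393]
orientation: [0.584, 0.812, 0.0, -0.0]
contact_force: [0.5, 0.6, 0.1]
grip_width: -0.0
grip_force: 0.0
```

Emit:
{"name": "send_rows", "arguments": {
  "increments": [
    [1, [0.033, 0.034, 0], [0, 0, 0]],
    [1, [0.033, 0.034, 0], [0, 0, 0]],
    [1, [0.033, 0.034, 0], [0, 0, 0]],
    [1, [0.033, 0.034, 0], [0, 0, 0]],
    [1, [0.033, 0.034, 0], [0, 0, 0]]
  ]
}}

```text
time: 2.6
ee_pos: [0.5035, -0.0005, 0.393]
orientation: [0.583, 0.812, -0.0, -0.0]
contact_force: [1.0, -0.7, 1.0]
grip_width: -0.0003
grip_force: 0.0
```

Emit:
{"name": "send_rows", "arguments": {
  "increments": [
    [1, [0.0345, 0.035, 0], [0, 0, 0]],
    [1, [0.0345, 0.035, 0], [0, 0, 0]],
    [1, [0, 0, 0.01], [0, 0, 0]],
    [1, [0, 0, 0], [0, 0, 0]]
  ]
}}

```text
time: 3.0
ee_pos: [0.5468, 0.0862, 0.3808]
orientation: [0.582, 0.813, -0.002, -0.002]
contact_force: [-0.1, 0.1, -0.1]
grip_width: 0.0001
grip_force: 0.0
```

```bash
python3 - <<'E'
from cell import viewer
import cv2,numpy as np
r=viewer.read_camera("scene");B=cv2.resize(r["pixels"][60:260,265:445],(540,600),interpolation=cv2.INTER_CUBIC)
cv2.imwrite("pics/a1.png",B[:,:,::-1])
E
```

```text
(no output)
```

View pics/a1.png

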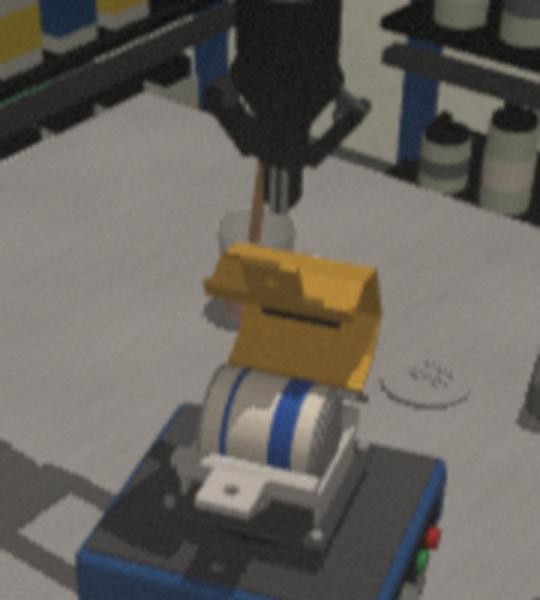

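The closed fingertip, at (283,200) in the crop, is above and behind the cover's ear. I'll go down and swing the cover.

Emit:
{"name": "send_rows", "arguments": {
  "increments": [
    [1, [0, 0, 0.021], [0, 0, 0]],
    [1, [0, 0, 0.021], [0, 0, 0]],
    [1, [-0.008, 0, 0], [0, 0, 0]],
    [1, [-0.008, 0, 0], [0, 0, 0]],
    [1, [0, 0, 0], [0, 0, 0]]
  ]
}}

```text
time: 3.55
ee_pos: [0.5533, 0.0681, 0.343]
orientation: [0.584, 0.811, 0.0, 0.001]
contact_force: [-0.1, -0.2, 0.6]
grip_width: 0.0001
grip_force: 0.0
```

Emit:
{"name": "send_rows", "arguments": {
  "increments": [
    [1, [-0.011, 0, 0.006], [0, 0, 0]],
    [1, [-0.011, 0, 0.006], [0, 0, 0]],
    [1, [-0.01, 0, 0.008], [0, 0, 0]],
    [1, [-0.01, 0, 0.008], [0, 0, 0]]
  ]
}}

```text
time: 3.95
ee_pos: [0.5665, 0.0291, 0.3128]
orientation: [0.584, 0.812, 0.0, 0.0]
contact_force: [0.2, 0.9, 2.0]
grip_width: -0.0002
grip_force: 1.0
```

Emit:
{"name": "send_rows", "arguments": {
  "increments": [
    [1, [-0.008, 0, 0.009], [0, 0, 0]],
    [1, [-0.008, 0, 0.009], [0, 0, 0]],
    [1, [-0.007, 0, 0.01], [0, 0, 0]],
    [1, [-0.007, 0, 0.01], [0, 0, 0]],
    [1, [-0.005, 0, 0.011], [0, 0, 0]]
  ]
}}

```text
time: 4.45
ee_pos: [0.5771, -0.0036, 0.2632]
orientation: [0.584, 0.812, -0.0, -0.0]
contact_force: [-0.3, 0.1, 1.4]
grip_width: -0.0
grip_force: 0.7
```

Emit:
{"name": "send_rows", "arguments": {
  "increments": [
    [1, [-0.005, 0, 0.011], [0, 0, 0]],
    [1, [-0.003, 0, 0.012], [0, 0, 0]],
    [1, [-0.002, 0, 0.012], [0, 0, 0]],
    [1, [0, 0, 0], [0, 0, 0]]
  ]
}}

```text
time: 4.85
ee_pos: [0.5789, -0.0123, 0.2264]
orientation: [0.584, 0.812, -0.001, -0.002]
contact_force: [0.3, 0.6, -0.9]
grip_width: -0.0002
grip_force: 0.0
```

Emit:
{"name": "send_rows", "arguments": {
  "increments": [
    [1, [-0.003, 0, 0.008], [0, 0, 0]],
    [1, [-0.001, 0, 0.008], [0, 0, 0]],
    [1, [0, 0, 0.006], [0, 0, 0]],
    [1, [0, 0, 0.004], [0, 0, 0]],
    [1, [0, 0, 0], [0, 0, 0]]
  ]
}}

```text
time: 5.35
ee_pos: [0.5823, -0.017, 0.2038]
orientation: [0.584, 0.812, 0.0, 0.001]
contact_force: [0.3, -1.0, 1.9]
grip_width: 0.0002
grip_force: 1.1
```

Emit:
{"name": "send_rows", "arguments": {
  "increments": [
    [1, [0, 0, 0.002], [0, 0, 0]],
    [1, [0, 0, 0.002], [0, 0, 0]],
    [1, [0, 0, 0], [0, 0, 0]]
  ]
}}

```text
time: 5.65
ee_pos: [0.5825, -0.0171, 0.2005]
orientation: [0.584, 0.812, 0.0, 0.002]
contact_force: [0.6, -3.6, 5.9]
grip_width: -0.0001
grip_force: 2.9
```

Emit:
{"name": "send_rows", "arguments": {
  "increments": [
    [1, [0, 0, -0.03], [0, 0, 0]],
    [1, [0, 0, -0.04], [0, 0, 0]],
    [-0.2, [-0.0248, -0.0342, 0], [0, 0, 0]],
    [-0.2, [-0.0248, -0.0342, 0], [0, 0, 0]],
    [-0.2, [-0.0248, -0.0342, 0], [0, 0, 0]]
  ]
}}

```text
time: 6.15
ee_pos: [0.5072, -0.1198, 0.2691]
orientation: [0.583, 0.813, 0.0, -0.0]
contact_force: [0.2, -0.6, 0.3]
grip_width: 0.0431
grip_force: 0.0
```

Emit:
{"name": "send_rows", "arguments": {
  "increments": [
    [-0.2, [-0.0248, -0.0342, 0], [0, 0, 0]],
    [-0.2, [-0.0248, -0.0342, 0], [0, 0, 0]],
    [-0.2, [-0.0248, -0.0342, 0], [0, 0, 0]],
    [-0.2, [-0.0248, -0.0342, 0], [0, 0, 0]],
    [-0.2, [0, 0, 0.03], [0, 0, 0]]
  ]
}}

```text
time: 6.65
ee_pos: [0.4096, -0.2622, 0.2428]
orientation: [0.585, 0.811, -0.001, 0.004]
contact_force: [0.6, 1.2, 0.3]
grip_width: 0.0515
grip_force: 0.0
```

Emit:
{"name": "send_rows", "arguments": {
  "increments": [
    [-0.2, [0, 0, 0.04], [0, 0, 0]],
    [-0.2, [0, 0, 0], [0, 0, 0]],
    [-0.2, [0, 0, 0], [0, 0, 0]]
  ]
}}

```text
time: 6.95
ee_pos: [0.4097, -0.2565, 0.199]
orientation: [0.583, 0.812, 0.0, -0.001]
contact_force: [0.2, 0.3, 0.3]
grip_width: 0.0513
grip_force: 0.0
```

```bash
python3 - <<'E'
from cell import viewer,status
import cv2,numpy as np
from h import *
print(status.get_state()["ee_pos"])
R={}
for n in ["wrist","scene","top"]:
    r=R[n]=viewer.read_camera(n); np.savez(f"{n}1.npz",**r)
w=R["wrist"];print(w["mtx"],w["world_from_camera"])
s=R["scene"];t=R["top"]
A=np.hstack([cv2.resize(s["pixels"][170:290,290:410],(400,400),interpolation=3),cv2.resize(t["pixels"][150:290,200:340],(400,400),interpolation=3)])
cv2.imwrite("pics/b1.png",A[:,:,::-1])
cv2.imwrite("pics/w1.png",w["pixels"][:,:,::-1])
E
```

```text
[ 0.40971191 -0.25651015  0.1989806 ]
[[371.64829954   0.         311.19628576]
 [  0.         371.64829954 236.22775355]
 [  0.           0.           1.        ]] [[ 0.94749406 -0.3055211  -0.09440271  0.38589855]
 [ 0.31977074  0.90405832  0.2835934  -0.18450096]
 [-0.00129821 -0.29889029  0.9542866   0.32269714]
 [ 0.          0.          0.          1.        ]]
```

View pics/b1.png

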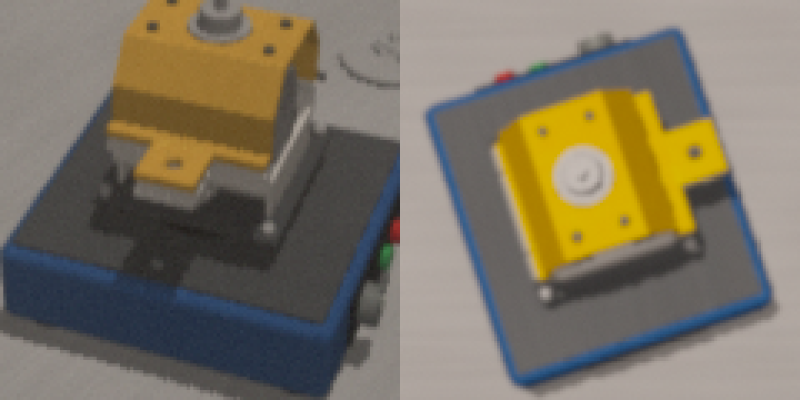

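View pics/w1.png

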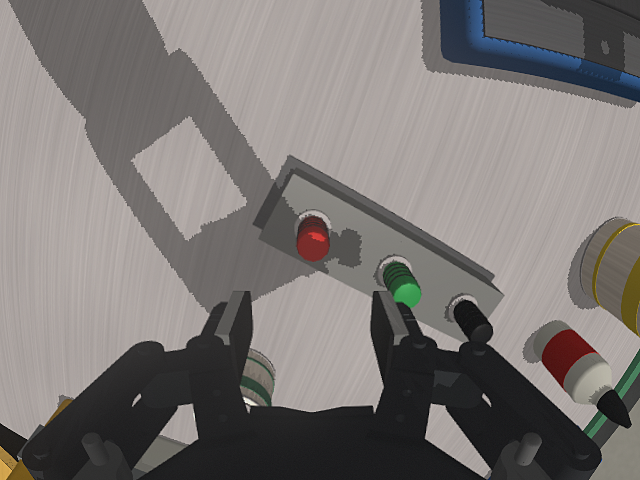

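The cover is down, with the ear hole at about (342,218.6) in the scene view and (303.2,203.2) in the top view. The wrist view shows the red knob between the open jaws at (313,238), with the green knob well clear of them. I'll refine the pin and hole positions from these views.

```bash
cat >> h.py <<'E'
def fray(r,uv):
    K=r["mtx"];T=r["world_from_camera"];x=(uv[0]-K[0,2])/K[0,0];y=(uv[1]-K[1,2])/K[1,1];a=np.hypot(x,y)
    d=T[:3,:3]@np.array([np.sin(a)*x/a,-np.sin(a)*y/a,-np.cos(a)]);return T[:3,3],d
def fproj(r,p):
    T=r["world_from_camera"];c=T[:3,:3].T@(np.asarray(p)-T[:3,3]);x,y,z=c[0],-c[1],-c[2];h=np.hypot(x,y);a=np.arctan2(h,z)
    return np.array([r["mtx"][0,2]+371.648*a*x/h,r["mtx"][1,2]+371.648*a*y/h])
def proj(r,p):
    T=r["world_from_camera"];c=T[:3,:3].T@(np.asarray(p)-T[:3,3]);K=r["mtx"];return np.array([K[0,2]-K[0,0]*c[0]/c[2],K[1,2]+K[1,1]*c[1]/c[2]])
def dark(r,u,w=3,off=40):
    x,y=[int(round(v)) for v in u];g=r["pixels"][y-w:y+w+1,x-w:x+w+1].astype(float).sum(2)
    d=np.clip(np.percentile(g,55)-g-off,0,None);Y,X=np.mgrid[y-w:y+w+1,x-w:x+w+1];return np.array([(d*X).sum(),(d*Y).sum()])/d.sum()
E
python3 - <<'E'
from h import *
w,s,t=[dict(np.load(n+"1.npz")) for n in("wrist","scene","top")]
k=mask(w,[(0,8),(172,180)],(285,345,200,270),120,60)
c=max(cv2.findContours(k,0,1)[0],key=cv2.contourArea);M=cv2.moments(c);u=(M["m10"]/M["m00"],M["m01"]/M["m00"])
print("red wrist",u,cv2.boundingRect(c))
o,d=fray(w,u);print("at .082",o+d*(.082-o[2])/d[2])
p=np.array([.411,-.258,.076]);print("proj knob c",fproj(w,p),"top",fproj(w,p+[0,0,.022]),"bot",fproj(w,p-[0,0,.022]))
a=dark(t,(303.2,203.2));b=dark(s,(342.2,218.6));print("hole",a,b,tri((t,a),(s,b)),onz(t,a,.184),onz(s,b,.184))
# silhouettes in the old unobstructed images: axis of red knob
t0=dict(np.load("top0.npz"));s0=dict(np.load("scene0.npz"))
for r,box in((t0,(380,410,262,292)),(s0,(215,240,255,285))):
    k=mask(r,[(0,10),(170,180)],box);print(cv2.boundingRect(k),[proj(r,p+[0,0,z]) for z in(-.022,0,.022)])
E
```

```text
red wrist (312.5880430603614, 243.19857747020376) (297, 225, 33, 37)
at .082 [ 0.41220455 -0.26045227  0.082     ]
proj knob c [312.05974545 236.77532879] top [312.09110679 247.10426097] bot [312.03274045 227.99608442]
hole [302.59917355 203.36363636] [341.97117015 218.41605427] (array([ 0.58435582, -0.02087394,  0.18182964]), [np.float64(0.6), np.float64(0.6)]) [ 0.58439649 -0.02046383  0.184     ] [ 0.58572729 -0.02348236  0.184     ]
(391, 273, 9, 8) [array([393.96173605, 277.58647648]), array([395.31845031, 277.18020514]), array([396.71528026, 276.76192106])]
(221, 263, 9, 16) [array([227.38690046, 277.26045323]), array([226.04231948, 270.92492089]), array([224.66488883, 264.43460416])]
```

Emit:
{"name": "send_rows", "arguments": {
  "increments": [
    [-0.2, [-0.001, 0.0015, 0.03], [0, 0, 0]],
    [-0.2, [0, 0, 0.04], [0, 0, 0]],
    [-0.2, [0, 0, 0.03], [0, 0, 0]],
    [-0.2, [0, 0, 0.02], [0, 0, 0]],
    [-0.2, [0, 0, 0], [0, 0, 0]]
  ]
}}

```text
time: 7.6
ee_pos: [0.4111, -0.2565, 0.0779]
orientation: [0.583, 0.812, 0.0, -0.002]
contact_force: [-0.2, 0.1, -0.6]
grip_width: 0.0514
grip_force: 0.0
```

Emit:
{"name": "send_rows", "arguments": {
  "increments": [
    [1, [0, 0, 0], [0, 0, 0]],
    [1, [0, 0, 0], [0, 0, 0]],
    [1, [0, 0, 0], [0, 0, 0]],
    [1, [0, 0, 0], [0, 0, 0]],
    [1, [0, 0, 0], [0, 0, 0]]
  ]
}}

```text
time: 8.1
ee_pos: [0.4135, -0.2589, 0.0818]
orientation: [0.583, 0.812, -0.0, 0.002]
contact_force: [0.4, 0.7, 7.0]
grip_width: 0.0205
grip_force: 58.5
```

Emit:
{"name": "send_rows", "arguments": {
  "increments": [
    [1, [0, 0, -0.01], [0, 0, 0]],
    [1, [0, 0, -0.02], [0, 0, 0]],
    [1, [0, 0, -0.03], [0, 0, 0]],
    [1, [0, 0, -0.04], [0, 0, 0]],
    [1, [0, 0, -0.04], [0, 0, 0]]
  ]
}}

```text
time: 8.6
ee_pos: [0.4114, -0.2572, 0.2212]
orientation: [0.583, 0.812, 0.0, -0.0]
contact_force: [0.9, -0.7, -0.6]
grip_width: 0.0206
grip_force: 58.7
```

Emit:
{"name": "send_rows", "arguments": {
  "increments": [
    [1, [0, 0, -0.04], [0, 0, 0]],
    [1, [0, 0, -0.03], [0, 0, 0]],
    [1, [0, 0, 0], [0, 0, 0]],
    [1, [0, 0, 0], [0, 0, 0]]
  ]
}}

```text
time: 9.0
ee_pos: [0.412, -0.2578, 0.2906]
orientation: [0.583, 0.812, -0.0, 0.001]
contact_force: [0.4, -0.2, -1.4]
grip_width: 0.0202
grip_force: 58.7
```

```bash
python3 - <<'E'
from cell import viewer,status
import cv2,numpy as np
from h import *
st=status.get_state();print(st["ee_pos"],st["contact_force"],st["grip_width"])
R={}
for n in ["wrist","scene","top"]:
    r=R[n]=viewer.read_camera(n); np.savez(f"{n}2.npz",**r)
p=proj(R["scene"],st["ee_pos"]);q=fproj(R["wrist"],st["ee_pos"]);print(p,q)
x,y=map(int,p)
C=R["scene"]["pixels"][y-30:y+70,x-50:x+50]
A=np.hstack([cv2.resize(C,(400,400),interpolation=3),cv2.resize(R["wrist"]["pixels"][180:380,220:420],(400,400),interpolation=3)])
cv2.imwrite("pics/c1.png",A[:,:,::-1])
E
```

```text
[ 0.41199889 -0.257777    0.29056462] [ 0.39764981 -0.15162182 -1.38759305] 0.020240800071755195
[211.37619021 200.17223601] [310.45055162 327.87276312]
```

View pics/c1.png

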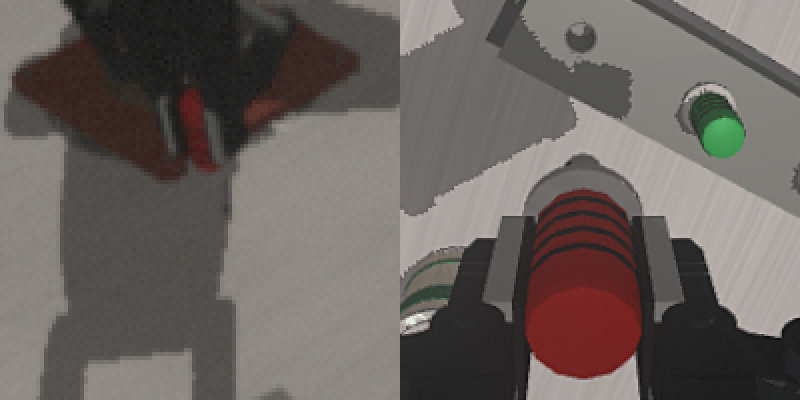

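The pin is held upright and centred between the pads: knob at column 311 in the full wrist image, tip at about (311,258). Its rack hole is empty. I'll bring it above the ear and look with the wrist camera.

Emit:
{"name": "send_rows", "arguments": {
  "increments": [
    [1, [0.0241, 0.0342, 0], [0, 0, 0]],
    [1, [0.0241, 0.0342, 0], [0, 0, 0]],
    [1, [0.0241, 0.0342, 0], [0, 0, 0]],
    [1, [0.0241, 0.0342, 0], [0, 0, 0]],
    [1, [0.0241, 0.0342, 0], [0, 0, 0]]
  ]
}}

```text
time: 9.65
ee_pos: [0.5355, -0.0872, 0.2875]
orientation: [0.584, 0.812, -0.001, -0.001]
contact_force: [0.6, -0.3, -0.4]
grip_width: 0.0206
grip_force: 58.9
```

Emit:
{"name": "send_rows", "arguments": {
  "increments": [
    [1, [0.0241, 0.0342, 0], [0, 0, 0]],
    [1, [0.0239, 0.0343, 0], [0, 0, 0]],
    [1, [0, 0, 0.01], [0, 0, 0]],
    [1, [0, 0, 0], [0, 0, 0]],
    [1, [0, 0, 0], [0, 0, 0]]
  ]
}}

```text
time: 10.15
ee_pos: [0.5839, -0.0221, 0.2777]
orientation: [0.584, 0.812, -0.001, -0.001]
contact_force: [-0.5, -0.2, -0.7]
grip_width: 0.0206
grip_force: 59.1
```

```bash
python3 - <<'E'
from cell import viewer,status
import cv2,numpy as np
from h import *
from scipy.spatial.transform import Rotation as Ro
st=status.get_state();P=st["ee_pos"];R=Ro.from_quat(st["orientation"]).as_matrix();print(P,st["contact_force"])
w=viewer.read_camera("wrist");np.savez("wrist3.npz",**w)
for n,z in(("disc",-.016),("collar",.032),("tip",.068)): print(n,fproj(w,P+R@[0,0,z]),fproj(w,P+R@[.003,0,z]),fproj(w,P+R@[0,.003,z]))
print("hole pred",fproj(w,[.5850,-.0213,.186]))
A=cv2.resize(w["pixels"][160:380,200:420],(600,600),interpolation=3)
cv2.imwrite("pics/d1.png",A[:,:,::-1])
E
```

```text
[ 0.58388671 -0.02205423  0.27767957] [-0.52721159 -0.22444259 -0.67705682]
disc [310.3162962  351.48054139] [310.31055305 344.48182002] [318.91506564 351.46918888]
collar [310.56472516 291.70589468] [310.56352393 285.87864566] [317.02695462 291.70498201]
tip [310.68586791 263.14404092] [310.68589874 258.09002828] [316.0998798  263.14546407]
hole pred [313.33407294 248.52173967]
```

View pics/d1.png

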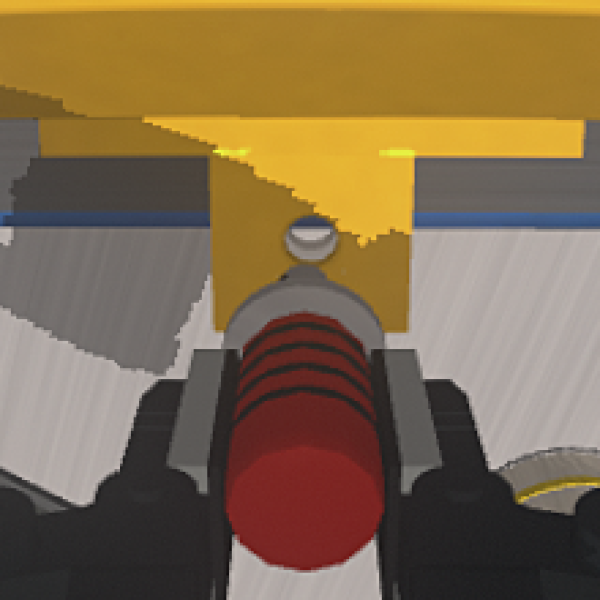

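The pin tip is at about (312,257), and the hole ellipse is centred at about (314,247), within 1 mm of my estimate. I'll solve for the pin's offset in the gripper.

```bash
python3 - <<'E'
from h import *
from cell import status
from scipy.spatial.transform import Rotation as Ro
st=status.get_state();P=st["ee_pos"];R=Ro.from_quat(st["orientation"]).as_matrix()
w=dict(np.load("wrist3.npz"))
a=np.linspace(0,2*np.pi,72)
def circ(x,y,z,r): 
    q=np.array([fproj(w,P+R@[x+r*np.cos(t),y+r*np.sin(t),z]) for t in a]);return q[:,0].min().round(1),q[:,0].max().round(1),q[:,1].min().round(1),q[:,1].max().round(1)
for x in(0,.002,.004):
  for dz in(0,.003,.006): # knob centre below TCP
    print(x,dz,"disc",circ(x,0,dz-.022,.011),"collar",circ(x,0,dz+.022,.014),"tip",circ(x,0,dz+.062,.003),"tc",circ(x,0,dz+.056,.005))
x0=fproj(w,[.5850,-.0213,.186]);print("hole pred edges")
q=np.array([fproj(w,[.5850+.00625*np.cos(t),-.0213+.00625*np.sin(t),.186]) for t in a]);print(q.min(0),q.max(0))
k=mask(w,[(0,8),(172,180)],(270,350,260,380),120,40);print(cv2.boundingRect(k))
E
```

```text
0 0 disc (np.float64(277.8), np.float64(343.6), np.float64(337.0), np.float64(388.5)) collar (np.float64(279.1), np.float64(342.8), np.float64(274.2), np.float64(330.4)) tip (np.float64(305.6), np.float64(316.7), np.float64(263.5), np.float64(273.8)) tc (np.float64(301.5), np.float64(320.7), np.float64(264.2), np.float64(281.7))
0 0.003 disc (np.float64(278.5), np.float64(342.9), np.float64(332.0), np.float64(383.1)) collar (np.float64(279.6), np.float64(342.3), np.float64(271.5), np.float64(327.0)) tip (np.float64(305.6), np.float64(316.6), np.float64(261.4), np.float64(271.6)) tc (np.float64(301.7), np.float64(320.5), np.float64(262.1), np.float64(279.4))
0 0.006 disc (np.float64(279.1), np.float64(342.3), np.float64(327.3), np.float64(377.9)) collar (np.float64(280.2), np.float64(341.8), np.float64(268.8), np.float64(323.7)) tip (np.float64(305.7), np.float64(316.6), np.float64(259.5), np.float64(269.5)) tc (np.float64(301.8), np.float64(320.4), np.float64(260.0), np.float64(277.2))
0.002 0 disc (np.float64(277.5), np.float64(343.8), np.float64(331.7), np.float64(384.2)) collar (n
[... 1317 characters left out ...]
21.6), np.float64(374.6)) collar (np.float64(279.3), np.float64(342.6), np.float64(262.9), np.float64(319.6)) tip (np.float64(305.6), np.float64(316.7), np.float64(254.5), np.float64(264.9)) tc (np.float64(301.6), np.float64(320.6), np.float64(254.9), np.float64(272.6))
0.004 0.006 disc (np.float64(278.7), np.float64(342.8), np.float64(317.0), np.float64(369.4)) collar (np.float64(279.9), np.float64(342.1), np.float64(260.3), np.float64(316.3)) tip (np.float64(305.7), np.float64(316.6), np.float64(252.6), np.float64(262.8)) tc (np.float64(301.8), np.float64(320.5), np.float64(253.0), np.float64(270.4))
hole pred edges
[303.15522083 238.83909927] [323.51048621 258.03718819]
(282, 275, 59, 94)
```

Emit:
{"name": "send_rows", "arguments": {
  "increments": [
    [1, [-0.0018, 0.0013, 0.005], [0, 0, 0]],
    [1, [0, 0, 0.008], [0, 0, 0]],
    [1, [0, 0, 0.006], [0, 0, 0]],
    [1, [0, 0, 0.004], [0, 0, 0]],
    [1, [0, 0, 0.003], [0, 0, 0]]
  ]
}}

```text
time: 10.7
ee_pos: [0.5866, -0.0229, 0.2526]
orientation: [0.584, 0.812, -0.0, -0.0]
contact_force: [0.2, -0.9, -0.3]
grip_width: 0.0208
grip_force: 59.1
```

Emit:
{"name": "send_rows", "arguments": {
  "increments": [
    [1, [0, 0, 0.003], [0, 0, 0]],
    [1, [0, 0, 0.002], [0, 0, 0]],
    [1, [0, 0, 0], [0, 0, 0]]
  ]
}}

```text
time: 11.0
ee_pos: [0.5868, -0.0227, 0.248]
orientation: [0.583, 0.812, -0.0, -0.0]
contact_force: [0.6, -0.8, -1.1]
grip_width: 0.0207
grip_force: 59.1
```

Emit:
{"name": "send_rows", "arguments": {
  "increments": [
    [1, [0, 0, 0.003], [0, 0, 0]],
    [1, [0, 0, 0.003], [0, 0, 0]],
    [1, [0, 0, 0], [0, 0, 0]]
  ]
}}

```text
time: 11.3
ee_pos: [0.5866, -0.0228, 0.2417]
orientation: [0.583, 0.812, -0.0, -0.0]
contact_force: [-0.7, -0.3, -0.8]
grip_width: 0.0205
grip_force: 59.1
```

```bash
python3 - <<'E'
from cell import viewer,status
import cv2,numpy as np
from h import *
st=status.get_state();print(st["ee_pos"],st["contact_force"],st["torque"])
for n in("wrist","scene"):
    np.savez(n+"4.npz",**viewer.read_camera(n))
w=dict(np.load("wrist4.npz"))
y=mask(w,[(18,32)],(230,400,190,330),120,50)
# ear side edges per row, knob edges
for row in(230,240,250,260): 
    c=np.flatnonzero(y[row]);print(row,c.min(),c.max())
k=mask(w,[(0,8),(172,180)],(270,350,240,380),120,40);print("knob",cv2.boundingRect(k))
E
```

```text
[ 0.58658169 -0.02281127  0.24171842] [-0.7281987  -0.25401081 -0.77878691] [-0.06418298  0.06918549 -0.00574191]
230 230 399
240 266 353
250 266 353
260 266 352
knob (282, 275, 59, 94)
```

No contact force with the tip 12 mm below the ear's upper face, so it's in the cover hole, about 1 mm off to the side. I'll centre it and push on.

Emit:
{"name": "send_rows", "arguments": {
  "increments": [
    [1, [0, -0.001, 0.001], [0, 0, 0]],
    [1, [0, 0, 0.003], [0, 0, 0]],
    [1, [0, 0, 0.003], [0, 0, 0]],
    [1, [0, 0, 0.003], [0, 0, 0]],
    [1, [0, 0, 0], [0, 0, 0]]
  ]
}}

```text
time: 11.9
ee_pos: [0.5856, -0.0231, 0.2315]
orientation: [0.583, 0.812, -0.0, -0.0]
contact_force: [-0.1, -0.4, -0.9]
grip_width: 0.0206
grip_force: 59.1
```

Emit:
{"name": "send_rows", "arguments": {
  "increments": [
    [1, [0, 0, 0.003], [0, 0, 0]],
    [1, [0, 0, 0.003], [0, 0, 0]],
    [1, [0, 0, 0], [0, 0, 0]]
  ]
}}

```text
time: 12.2
ee_pos: [0.5857, -0.0231, 0.2257]
orientation: [0.583, 0.812, -0.0, -0.0]
contact_force: [-0.0, -1.3, -1.3]
grip_width: 0.0204
grip_force: 59.1
```

Emit:
{"name": "send_rows", "arguments": {
  "increments": [
    [1, [0, 0, 0.003], [0, 0, 0]],
    [1, [0, 0, 0.003], [0, 0, 0]],
    [1, [0, 0, 0.003], [0, 0, 0]],
    [1, [0, 0, 0], [0, 0, 0]]
  ]
}}

```text
time: 12.6
ee_pos: [0.5856, -0.0232, 0.2166]
orientation: [0.584, 0.812, -0.0, -0.0]
contact_force: [0.3, -1.2, -1.3]
grip_width: 0.0206
grip_force: 59.1
```

Emit:
{"name": "send_rows", "arguments": {
  "increments": [
    [1, [0, 0, 0.003], [0, 0, 0]],
    [1, [0, 0, 0.002], [0, 0, 0]],
    [1, [0, 0, 0], [0, 0, 0]]
  ]
}}

```text
time: 12.9
ee_pos: [0.5862, -0.0232, 0.2131]
orientation: [0.583, 0.812, 0.0, 0.0]
contact_force: [-2.3, -0.4, 4.6]
grip_width: 0.0202
grip_force: 59.4
```

Emit:
{"name": "send_rows", "arguments": {
  "increments": [
    [1, [0, 0, 0.002], [0, 0, 0]],
    [1, [0, 0, 0.001], [0, 0, 0]],
    [1, [0, 0, 0], [0, 0, 0]]
  ]
}}

```text
time: 13.2
ee_pos: [0.5862, -0.0234, 0.2105]
orientation: [0.583, 0.812, 0.0, 0.001]
contact_force: [-3.2, -1.6, 6.4]
grip_width: 0.0205
grip_force: 59.6
```

Emit:
{"name": "send_rows", "arguments": {
  "increments": [
    [1, [0, 0, 0.002], [0, 0, 0]],
    [1, [0, 0, 0.001], [0, 0, 0]],
    [1, [0, 0, 0], [0, 0, 0]]
  ]
}}

```text
time: 13.5
ee_pos: [0.5865, -0.0235, 0.2078]
orientation: [0.583, 0.812, 0.0, 0.001]
contact_force: [-3.0, -0.5, 6.0]
grip_width: 0.0205
grip_force: 59.8
```

Emit:
{"name": "send_rows", "arguments": {
  "increments": [
    [1, [0, 0, 0.002], [0, 0, 0]],
    [1, [0, 0, 0], [0, 0, 0]],
    [1, [0, 0, 0], [0, 0, 0]]
  ]
}}

```text
time: 13.8
ee_pos: [0.5865, -0.0234, 0.2077]
orientation: [0.583, 0.812, 0.0, 0.001]
contact_force: [-7.5, -0.4, 16.0]
grip_width: 0.0205
grip_force: 60.9
```

Emit:
{"name": "send_rows", "arguments": {
  "increments": [
    [1, [0, 0, 0.002], [0, 0, 0]],
    [1, [0, 0, 0], [0, 0, 0]],
    [1, [0, 0, 0], [0, 0, 0]]
  ]
}}

```text
time: 14.1
ee_pos: [0.5866, -0.0235, 0.2076]
orientation: [0.583, 0.812, 0.0, 0.002]
contact_force: [-13.4, -0.2, 26.8]
grip_width: 0.0207
grip_force: 62.0
```

Emit:
{"name": "send_rows", "arguments": {
  "increments": [
    [1, [0, -0.0015, 0], [0, 0, 0]],
    [1, [0, 0, 0], [0, 0, 0]],
    [1, [0, 0, 0], [0, 0, 0]]
  ]
}}

```text
time: 14.4
ee_pos: [0.5864, -0.0235, 0.2076]
orientation: [0.583, 0.812, 0.002, 0.003]
contact_force: [-6.8, 2.6, 22.5]
grip_width: 0.0207
grip_force: 61.4
```

```bash
python3 - <<'E'
from cell import viewer,status
import cv2,numpy as np
st=status.get_state();print(st["ee_pos"],st["orientation"],st["contact_force"],st["torque"],st["grip_force"])
w=viewer.read_camera("wrist")["pixels"];s=viewer.read_camera("scene")["pixels"]
A=np.hstack([cv2.resize(s[165:265,290:390],(400,400),interpolation=3),cv2.resize(w[160:380,200:420],(400,400),interpolation=3)])
cv2.imwrite("pics/e1.png",A[:,:,::-1])
E
```

```text
[ 0.58641825 -0.02353133  0.20763252] [0.58337069 0.81220004 0.00159787 0.00268013] [-6.80831019  2.61939046 22.46941871] [ 0.28757358  1.28093835 -0.01883723] 61.39576077461243
```

View pics/e1.png

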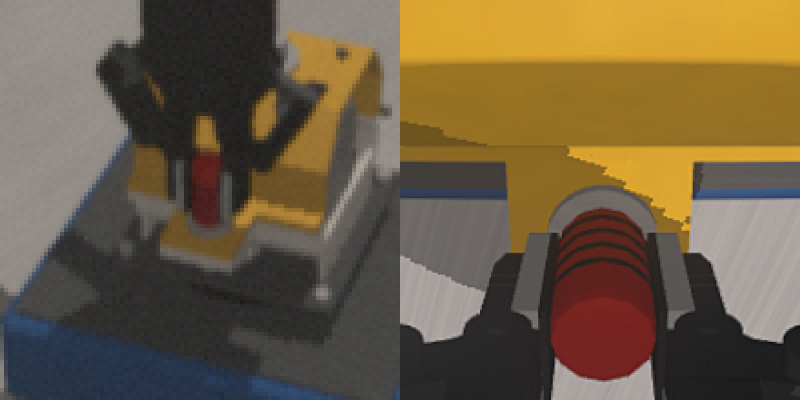

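The collar sits on the cover's ear, the ear lies on the lower ear, and the press is steady at about 22 N against a hard stop. In the picture the pin's collar is at (208,228) on the scene side. I'm handing it in.

```bash
python3 -c "
from cell import order
print(order.job_done())"
```

```text
the job is handed in; nothing more can be done
None
```

The job is handed in: the cover is shut, and the red pin is through both ears with its collar on the cover's ear, still gripped and pressed down with about 22 N; I moved nothing else on the bench.

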